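Set out the samples and offer the viscometer ball on its level tray

ROBOT

A 6-joint arm with a two-finger parallel gripper is mounted at the origin on the work surface. World frame = base frame: x ahead of the robot, y to its left, z up, the work surface at z = 0. Lengths are in mm, angles in rad, forces in N, time in s.
With the tool pointing down it reaches from about 425 to 950 mm from the base axis. Payload 14.7 kg.
Tool frame: the origin (TCP) lies midway between the tips of the shut fingers; the grasp point (between the pads) lies 19 mm behind it; z points along the fingers, y is the direction in which the jaws open and shut (so a half turn about z gives the same grasp; the last joint's range is limited). The gripper opens to 85 mm and grips with 20 to 120 N. Pads are 22 mm wide; open, the fingers measure 114 mm over their backs; the gripper's body (76 mm by 85 mm) begins 54 mm behind the grasp point. The pads swing forward as they close: fully open they stand 13 mm farther back than shut.
Start: joints at [1.196, 0.48, 1.596, -0, 1.065, -0.047], TCP at [209.25, 615.391, 193.297] pointing down, gripper open.
Joint ranges: [-2.75, 2.75], [-0.82, 2.05], [0.23, 2.67], [-1.56, 4.7], [0.09, 2.69], [-2.92, 2.92]. Speed limits (rad/s): [1.89, 1.89, 2.39, 3.01, 3.01, 3.01].

INTERFACE

Orientations are given as a rotation vector (axis times angle).
In Python, from workcell import env, capture, get_calibration, ticket, spotter gives the robot as it stands.
- The arm moves only by the tool send_rows, never from a script. Its argument "targets" is a list of rows, each a list of 5 numbers: the finger opening in cm, from 0 to 8.54, then the shift along the world's x, y, z in cm, then the turn about the world's z in degrees. A call has 1 to 5 rows; each row is the pose to reach, as a shift and turn from the pose commanded when the call began; what a row does not reach only later rows make up. A row lasts 1/10 s, in which the tool goes at most 50 mm and 8.59 degrees, less where a joint would pass 70% of its speed; a pose out of reach is approached as far as the arm can. A call with a gripper value outside its range is refused whole. The fingers move at their own pace and stop on an object; "grip_force" is the grip in N (left out, the last holds). Time passes only in rows, so rows that repeat a pose let the fingers close. It gives the time, the measured TCP pose, the force and the opening at its end, in the units of the state.
- env.get_obs(): the state, without advancing time (a new reading comes with each control period).
- capture(name): name is "scene" or "side" or "wrist"; returns (picture, depth): 384x512x3 uint8, blue, green, red; 384x512 float32, mm along the optical axis (not along the pixel's ray), 0 where there is no reading.
- get_calibration(name): a dict with "intrinsics" (3x3 intrinsics, pixels), "distortion" ([k1, k2, p1, p2, k3] as OpenCV has them; the pictures are not rectified), "rvec" (rotation vector, rad) and "tvec" (3), from world to camera coordinates, as OpenCV has them; the wrist camera has in their place "tool_from_camera" (4x4, takes a point from camera to tool coordinates, whose origin is the TCP and whose axes are the flange's). Camera axes: x right, y down, z forward; pixel columns grow to the right and rows downward; lengths in mm; the calibration is good to about 2 mm. A picture is of the moment at which its call begins: read the wrist's pose just before it. get_calibration takes no time and is no camera call.
- ticket.sign_off(): hands the job in, once; it reports no verdict.
Trained networks look in the newest picture that a camera, given by its name, has taken for a name from the list of things; names that differ only in an ending like _2 or _b are one class to them, and where a whole thing is asked for, a point or a joint stands for the part that bears it (a point fixed in the world has none). Each returns a list of dicts, best first, with "confidence" (0 to 1); they miss things now and then, are a little off and sometimes report something else, mostly with a low value. They report only what shows in the picture. A call takes as long as a camera call. They do not tell look-alikes from the thing itself.
- spotter.masks_of(name, camera): "region" (384x512 bool, what is visible of it) and "extent" ([left, top, width, height] in pixels, round what is visible of it).
- spotter.spot_point(name, camera): "uv" ([column, row] in pixels: a listed point, or the origin of a listed thing).
The state is a dict: "time_s": time; "joints": joint angles; "dq": joint speeds; "tau": joint torques, N m; "tool_pos": TCP position; "tool_rot": TCP orientation; "wrist_force": force on the tool from outside, world axes, zero at the start; "torque": the same for the moment, N m; "gripper_width": opening from 0.0 (shut) to 1.0 (fully open).
Only numpy, scipy, OpenCV 4.12 (cv2) and the standard library are available. Lean on these libraries where they do the work, as an engineer would, in place of code of your own. Each camera call takes 0.05 s, during which the arm holds its last target. There are 200 camera calls.

TASK

Get the falling-ball viscosity test ready: stand the two white sample bottles that are still on the bench upright on the low white shelf, side by side in one straight row with the two already there, carrying the row on with gaps no wider than a thumb. Then pick up the aluminium ball tray by its black handle and carry it level, with the loose steel ball staying in its pocket, to the glass fall tube. Finish still holding it in the gripper, level and still, close beside the tube's mouth (the middle of the tray within 15 cm of it, not over it) with the ball about as high as the tube's rim, touching neither the tube nor its stand and leaving the other things alone.

Things in the scene. Friction and masses are not known exactly. Their poses are not given: they have to be found in the camera images.
- bottle1_center (a point): One of the two white plastic sample bottles standing on the bench: straight round body 44 mm in diameter up to 63 mm above its foot, sloping shoulder, white screw cap 32 mm in diameter, 90 mm tall in all, about 80 g, blank paper label. This point is on its axis half-way up, 45 mm above its foot; z is its upward axis.
- bottle2_center (a point): The other white sample bottle standing on the bench, the same in every way. Either bottle may take either place in the row.
- row1_center (a point): Sample bottle of the same kind already on the shelf, the first of the row, near the end of the shelf at its -y side; point on its axis, 45 mm above its foot. To be left standing where it is.
- row2_center (a point): Sample bottle of the same kind already on the shelf, the second and last of the row, 60 mm from the first; point on its axis, 45 mm above its foot. To be left standing where it is: the row goes on from here towards the free end of the shelf, the shelf's +y.
- shelf_row (a point): Low white steel shelf fixed to the bench: board 140 mm deep and 300 mm long, its top 60 mm above the bench, with a lip 12 mm high along the back and both ends. This point is the middle of the board's top. y runs along the shelf and along the row (the row stands at x = 0 here, first bottle about y = -105 mm, second about y = -45 mm, free board up to y = +147 mm), x points to the back lip, 70 mm away, z up.
- tray_grip (a point): Ball tray: aluminium plate 150 x 110 mm, 12 mm thick, with a bridge handle along its middle: a black bar 130 mm long, 12 mm thick and 22 mm tall on two steel uprights at its ends. This point is the centre of the bar, 75 mm above the tray's underside; x runs along the bar (150 mm side of the plate), y across it (the bar is 12 mm thick this way), z up. Between bar and plate are 52 mm clear. The whole weighs about 0.26 kg, balanced under the bar, and stands flat on the bench.
- tray_pocket (a point): The ball's pocket, one of four round pockets in the top of the tray, 19 mm wide and 3 mm deep: 35 mm along the tray's x and 33 mm along its y from the handle's middle. The point lies where the ball's centre is when it sits in the middle of its pocket: 19 mm above the tray's underside, 56 mm below the middle of the bar.
- ball_center (a point): Centre of the loose steel ball, 20 mm in diameter, 33 g. It has some 2 mm of play in its pocket and rolls out over the rim if the tray is tipped far or jerked. Only this point's position means something.
- tube_mouth (a point): Centre of the open mouth of the upright glass fall tube, 220 mm above the bench; the rim is 42 mm across, the tube 32 mm. The tube is clamped to a stand fixed on the bench. x points from the tube to the stand's column (the side away from the robot), z up.
- fall_tube: The stand of the fall tube: white base plate 160 x 120 mm, 17 mm high; origin under its middle. The tube's axis is at x = -25 mm here; at x = +50 mm a steel column 12 mm thick, 262 mm high, with two clamps whose blue screws reach 38 mm to the +y side. Fixed.
- wash_bottle: Bystander: white wash bottle with a red cap, 60 mm in diameter, 160 mm tall with its bent spout; origin at the centre of its foot. Leave it alone.
- beaker: Bystander: empty glass beaker, 68 mm in diameter, 90 mm tall; origin at the centre of its foot. Leave it alone.
Things that resemble listed ones, but are neither listed nor needed, are in the scene too. What is shaped like the part that bears tray_grip but turquoise or yellow is not meant.

How it is judged (in metres and radians):
On the way, in this order (a step that is already met when the one before it is completed fails the run):
1. both bench bottles stand released and upright on the shelf, in the row with the other two (x of bottle1_center in the frame of shelf_row between -0.012 and 0.012 m and z of bottle1_center in the frame of shelf_row between 0.038 and 0.052 m and angle between each of bottle1_center, bottle2_center's own z axis and vertical below 0.1 rad and x of bottle2_center in the frame of shelf_row between -0.012 and 0.012 m and z of bottle2_center in the frame of shelf_row between 0.038 and 0.052 m and horizontal distance between bottle1_center and bottle2_center below 0.075 m and horizontal distance between any of bottle1_center, bottle2_center and row2_center below 0.075 m and contact force between the fingers and bottle1 below 0.1 N and contact force between the fingers and bottle2 below 0.1 N), for 0.2 s.
2. the tray is lifted clear of the bench with the ball in its pocket (height (world z) of tray_grip above 0.125 m and contact force between the fingers and tray above 0.5 N and distance between ball_center and tray_pocket below 0.008 m), for 0.2 s.
At the end, for the whole second after the job is handed in: Gripped tray still (<3 cm/s), level within 0.1 rad, 60-160 mm from the tube's mouth, not touching it; ball in pocket, 185-255 mm above bench. Both bottles upright, let go, within 12 mm of the shelf's middle line, within 75 mm (centres) of each other and one of them of the row's last bottle (all of step 1 and distance between ball_center and tray_pocket below 0.008 m and angle between tray_grip's own z axis and vertical below 0.1 rad and height (world z) of ball_center between 0.185 and 0.255 m and horizontal distance between tray_grip and tube_mouth between 0.06 and 0.16 m and contact force between the fingers and tray above 0.5 N and contact force between tray and fall_tube below 0.1 N and linear speed of tray below 0.03 m/s); the arm keeps its last pose, push and grip.
It fails at once if the ball leaves its pocket (distance between ball_center and tray_pocket above 0.012 m).
It fails at once if the tray is tipped more than 0.4 rad (angle between tray_grip's own z axis and vertical above 0.4 rad).
It fails at once if the fall tube or its stand is touched (contact force between any of the fingers, the arm, tray and fall_tube above 1 N).
It fails at once if a bottle of the row is shifted more than 12 mm or tipped (distance of any of row1_center, row2_center from where it was at the start of the episode above 0.012 m or angle between any of row1_center, row2_center's own z axis and vertical above 0.25 rad).
It fails at once if the wash bottle or the beaker is shifted more than 20 mm (distance of any of wash_bottle, beaker from where it was at the start of the episode above 0.02 m).
It also fails if it takes over 72 s, if anything falls off the work surface, if the arm or the gripper's body presses on something with over 40 N, if the wrist force passes 120 N, or if a joint passes its speed limit or range.

## Working session

There is one attempt and no reset: what is moved stays moved. The work goes in short steps, Python scripts to look and compute and a tool call to move; the robot and the scene stay as the last step left them, time stands still between calls to the robot, and variables do not carry over. Pictures are saved under pics/ and viewed, about 8 in all and at most 12, crops included, and the job is handed in when it is done.

Besides the shell and the picture viewer there is one more tool, called after "Emit:" as name(argument=value, ...), one argument or row to a line, values as JSON. send_rows: Moves the arm, as the interface text tells. Its arguments: {"type":"object","properties":{"targets":{"type":"array"},"grip_force":{"type":"number"}},"required":["targets"]}

```bash
mkdir -p pics; ls; cat > h.py <<'E'
import numpy as np, cv2
from workcell import env, capture, get_calibration, ticket, spotter
def pose(cam):
    c=get_calibration(cam)
    K=np.array(c["intrinsics"],float);D=np.array(c["distortion"],float)
    if cam=="wrist":
        o=env.get_obs();T=np.eye(4);T[:3,:3]=cv2.Rodrigues(np.array(o["tool_rot"],float))[0];T[:3,3]=o["tool_pos"]
        W=T@np.array(c["tool_from_camera"])
    else:
        T=np.eye(4);T[:3,:3]=cv2.Rodrigues(np.array(c["rvec"],float))[0];T[:3,3]=np.ravel(c["tvec"]);W=np.linalg.inv(T)
    return K,D,W
def cloud(cam,d,P=None):
    K,D,W=P or pose(cam)
    h,w=d.shape;u,v=np.meshgrid(np.arange(w,dtype=float),np.arange(h,dtype=float))
    n=cv2.undistortPoints(np.stack([u,v],-1).reshape(-1,1,2),K,D).reshape(h,w,2)
    p=np.dstack([n*d[...,None],d])
    X=p@W[:3,:3].T+W[:3,3];X[d==0]=np.nan
    return X
def atz(cam,uv,z,P=None):
    K,D,W=P or pose(cam)
    n=cv2.undistortPoints(np.array(uv,float).reshape(1,1,2),K,D).ravel()
    r=W[:3,:3]@np.array([n[0],n[1],1]);return W[:3,3]+r*(z-W[2,3])/r[2]
E
python3 - <<'E'
from h import *
for cam in["scene","side"]:
    p,d=capture(cam);cv2.imwrite(f"pics/{cam}0.png",p);np.save(f"{cam}_d.npy",d)
    print(cam,pose(cam)[2][:3,3].round())
    for n,z in [("bottle1_center",45),("row1_center",105),("shelf_row",60),("tray_grip",75),("ball_center",19),("tube_mouth",220),("fall_tube",0),("wash_bottle",0),("beaker",0)]:
        for r in spotter.spot_point(n,cam)[:6]:
            print(n,round(r["confidence"],2),np.round(r["uv"]),atz(cam,r["uv"],z).round()[:2])
print(env.get_obs()["time_s"])
E
```

```text
pics
scene [1057.  762. 1466.]
bottle1_center 0.73 [262. 204.] [447. -56.]
bottle1_center 0.73 [227. 292.] [741. 162.]
row1_center 0.68 [318. 324.] [593. 426.]
shelf_row 0.75 [318. 295.] [516. 340.]
tray_grip 0.77 [270. 132.] [ 228. -307.]
tray_grip 0.77 [360. 226.] [241. 233.]
tray_grip 0.73 [171. 234.] [ 784. -116.]
tray_grip 0.68 [235. 231.] [600.   1.]
ball_center 0.53 [239. 250.] [614.  42.]
tube_mouth 0.93 [190. 138.] [ 561. -337.]
tube_mouth 0.21 [319. 309.] [601. 423.]
fall_tube 0.75 [191. 185.] [ 596. -313.]
fall_tube 0.37 [260. 205.] [438. -82.]
wash_bottle 0.72 [195. 144.] [ 472. -487.]
beaker 0.84 [227. 292.] [731. 140.]
side [  79. -849.  708.]
bottle1_center 0.52 [212. 145.] [630. 562.]
row1_center 0.59 [215. 142.] [603. 459.]
shelf_row 0.88 [211. 168.] [527. 332.]
tray_grip 0.91 [147. 192.] [255. 248.]
tray_grip 0.9 [262. 196.] [586.  29.]
tray_grip 0.87 [199. 311.] [ 224. -319.]
tray_grip 0.71 [345. 200.] [ 807. -128.]
ball_center 0.18 [263. 206.] [601.  52.]
tube_mouth 0.67 [328. 215.] [ 562. -322.]
fall_tube 0.76 [326. 277.] [ 587. -316.]
fall_tube 0.6 [212. 143.] [677. 680.]
wash_bottle 0.89 [337. 346.] [ 473. -503.]
beaker 0.63 [279. 188.] [732. 152.]
1.0
```

```bash
python3 - <<'E'
import cv2
a=cv2.imread("pics/scene0.png");cv2.imwrite("pics/s1.png",cv2.resize(a[90:380,90:480],(800,595),interpolation=cv2.INTER_CUBIC))
b=cv2.imread("pics/side0.png");cv2.imwrite("pics/b1.png",cv2.resize(b[90:390,90:490],(800,600),interpolation=cv2.INTER_CUBIC))
E
```

```text
(no output)
```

View pics/s1.png

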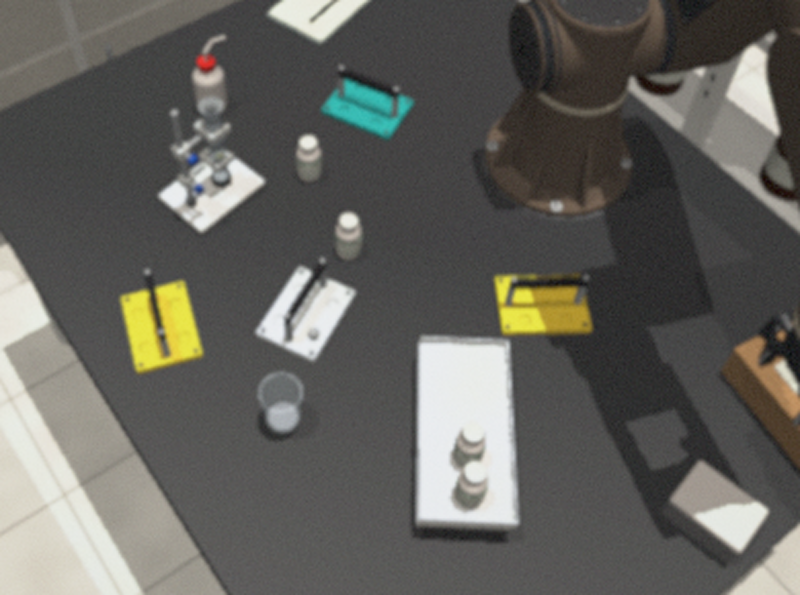

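View pics/b1.png

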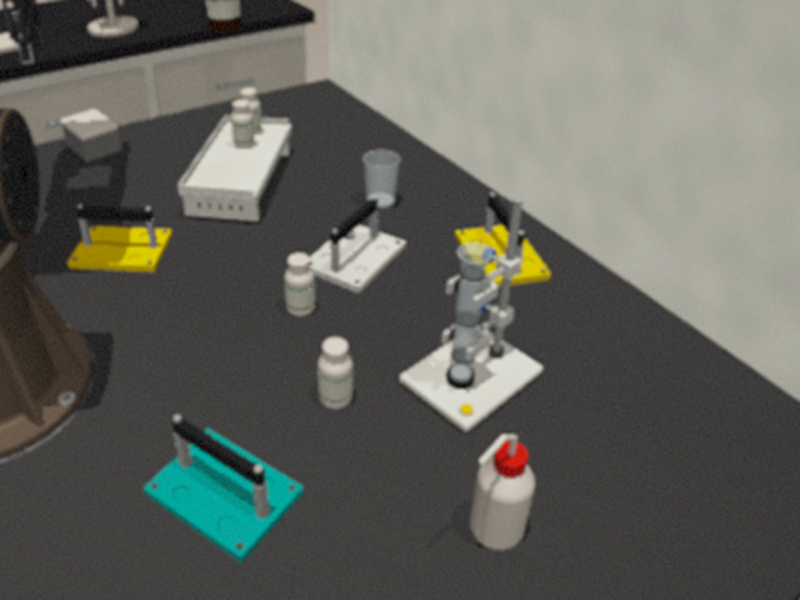

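```bash
cat >> h.py <<'E'
def circ(xy,R):
    from scipy.optimize import least_squares
    f=lambda c:np.hypot(xy[:,0]-c[0],xy[:,1]-c[1])-R
    return least_squares(f,np.median(xy,0),loss="soft_l1",f_scale=1).x
E
python3 - <<'E'
from h import *
for cam in["scene","side"]:
    d=np.load(f"{cam}_d.npy");X=cloud(cam,d);g=X.reshape(-1,3)
    C=pose(cam)[2][:2,3]
    def near(c,r,z0,z1):
        return g[(np.hypot(g[:,0]-c[0],g[:,1]-c[1])<r)&(g[:,2]>z0)&(g[:,2]<z1)]
    f=near((600,-150),150,-15,15);print(cam,"bench z",np.median(f[:,2]).round(1))
    for n,c,z in [("bA",(447,-56),0),("bB",(380,-170),0),("r1",(593,426),60),("r2",(593,380),60)]:
        cap=near(c,70,z+84,z+96)
        print(n,len(cap),cap.mean(0).round(1) if len(cap) else'', "cap mid",((cap.min(0)+cap.max(0))/2).round(1) if len(cap) else '')
    s=near((520,338),190,54,64);m=cv2.minAreaRect(s[:,:2].astype(np.float32));print("shelf",len(s),m,np.median(s[:,2]))
    t=near((600,0),120,66,84);m=cv2.minAreaRect(t[:,:2].astype(np.float32));print("bar",len(t),m,t.mean(0).round(1))
    t=near((600,10),110,8,15);m=cv2.minAreaRect(t[:,:2].astype(np.float32));print("plate",len(t),m,t.mean(0).round(1))
    for r in spotter.masks_of("bottle1_center",cam)+spotter.masks_of("row1_center",cam):
        q=X[r["region"]];q=q[~np.isnan(q[:,0])]
        print(round(r["confidence"],2),r["extent"],np.median(q,0).round(),q[:,2].min().round(),q[:,2].max().round())
print(env.get_obs()["time_s"])
E
```

```text
scene bench z -1.3
bA 45 [457.4 -57.3  88.3] cap mid [456.7 -57.7  89.8]
bB 3 [ 408.6 -232.4   88.8] cap mid [ 408.9 -232.8   88.4]
r1 179 [575.  410.1 148.9] cap mid [572.6 409.2 149.9]
r2 183 [574.4 409.3 148.9] cap mid [572.6 409.2 149.9]
shelf 3020 ((526.6066284179688, 345.4606628417969), (306.87750244140625, 144.6254119873047), 51.82719039916992) 59.02141410263141
bar 110 ((595.0819702148438, 11.10439682006836), (130.7203826904297, 13.804177284240723), 27.53142738342285) [595.5  13.1  77.9]
plate 587 ((595.4817504882812, 17.205810546875), (174.51113891601562, 182.0221405029297), 37.993690490722656) [598.6  14.5  11.1]
0.8 [254.0, 194.9, 11.2, 21.8] [465. -47.  59.] 2.0 98.0
0.22 [312.0, 314.0, 18.8, 24.0] [602. 440. 126.] 64.0 156.0
0.87 [308.2, 314.1, 21.1, 24.8] [601. 440. 126.] 54.0 156.0
0.55 [215.3, 219.0, 43.6, 50.0] [598.  17.  11.] -8.0 94.0
side bench z 0.7
bA 67 [452.7 -61.   90.1] cap mid [453.4 -59.7  88.7]
bB 4 [ 406.1 -233.2   89.4] cap mid [ 406.6 -233.7   89.3]
r1 53 [572.9 406.  150.5] cap mid [572.9 409.4 149.5]
r2 57 [569.8 402.6 150.3] cap mid [571.5 406.1 149.5]
shelf 1031 ((528.4619140625, 346.3492126464844), (306.82940673828125, 140.41001892089844), 51.65199661254883) 61.58185847228833
bar 106 ((592.1290893554688, 7.216400146484375), (130.50856018066406, 10.607519149780273), 25.476499557495117) [587.    2.9  75.7]
plate 674 ((592.7899169921875, 10.437705993652344), (154.62794494628906, 112.63983154296875), 26.20256996154785) [590.1  -1.1  12.6]
0.92 [230.4, 212.3, 17.7, 32.9] [447. -72.  53.] 1.0 93.0
0.57 [249.1, 257.2, 16.6, 32.8] [ 403. -260.   57.] 1.0 93.0
0.58 [209.5, 130.2, 10.8, 25.0] [594. 418. 122.] -0.0 155.0
1.2
```

Emit:
send_rows(
  targets=[
    [8.5, 4, -4, 0, 0],
    [8.5, 8, -8, 0, 0],
    [8.5, 12, -12, 0, 0],
    [8.5, 16, -16, 0, 0],
    [8.5, 20, -20, 0, 0],
  ],
)

```text
time_s: 1.7
tool_pos: [387.2, 437.2, 193.5]
tool_rot: [0.512, 3.099, 0.001]
wrist_force: [1.0, 0.9, 0.2]
gripper_width: 0.992
```

```bash
python3 - <<'E'
from h import *
o=env.get_obs();R=cv2.Rodrigues(np.array(o["tool_rot"],float))[0]
print(R.round(3),np.degrees(np.arctan2(R[1,1],R[0,1])),o["joints"],o["tool_pos"]);print(np.array(get_calibration("wrist")["tool_from_camera"]).round(2),get_calibration("wrist")["intrinsics"])
E
```

```text
[[-0.947  0.322  0.   ]
 [ 0.322  0.947  0.   ]
 [-0.     0.    -1.   ]] 71.2363042264084 [ 7.94071691e-01  3.87638616e-01  1.75194914e+00 -3.64251938e-05
  1.00158249e+00 -4.49216701e-01] [387.16988524 437.15436832 193.47963729]
[[-0.0000e+00 -9.5000e-01 -3.2000e-01  8.2420e+01]
 [ 1.0000e+00 -0.0000e+00 -0.0000e+00 -2.0000e-02]
 [ 0.0000e+00 -3.2000e-01  9.5000e-01 -1.8038e+02]
 [ 0.0000e+00  0.0000e+00  0.0000e+00  1.0000e+00]] [[334.6344927    0.         256.78580625]
 [  0.         334.6344927  188.00502178]
 [  0.           0.           1.        ]]
```

Emit:
send_rows(
  targets=[
    [8.5, 0.8, -5, 0, -8.5],
    [8.5, 1.6, -10, 0, -17],
    [8.5, 2.4, -15, 0, -25.5],
    [8.5, 3.2, -20, 0, -34],
    [8.5, 4, -25, 0, -42.5],
  ],
)

```text
time_s: 2.2
tool_pos: [425.6, 190.0, 193.5]
tool_rot: [1.609, 2.698, 0.001]
wrist_force: [1.6, -0.5, 0.8]
gripper_width: 0.991
```

Emit:
send_rows(
  targets=[
    [8.5, 0.6, -5, 0, -8.5],
    [8.5, 1.2, -10, 0, -17],
    [8.5, 1.8, -15, 0, -25.5],
    [8.5, 2.4, -20, 0, -34],
    [8.5, 2.8, -24.6, 0, -42.5],
  ],
)

```text
time_s: 2.7
tool_pos: [453.7, -56.5, 193.6]
tool_rot: [2.477, 1.931, 0.001]
wrist_force: [1.0, -0.2, 0.2]
gripper_width: 0.995
```

Emit:
send_rows(
  targets=[
    [8.5, 0, 0, 0, -8.5],
    [8.5, 0, 0, 0, -17],
    [8.5, 0, 0, 0, -24],
    [8.5, 0, 0, 0, -24],
  ],
)

```text
time_s: 3.1
tool_pos: [453.6, -54.5, 193.4]
tool_rot: [2.823, 1.379, 0.0]
wrist_force: [0.2, 0.2, 0.1]
gripper_width: 0.993
```

```bash
cat > w.py <<'E'
from h import *
import sys
P=pose("wrist");p,d=capture("wrist");cv2.imwrite(f"pics/{sys.argv[1]}.png",p)
X=cloud("wrist",d,P);g=X.reshape(-1,3);np.save("w.npy",X)
o=env.get_obs();print(o["tool_pos"].round(1) if hasattr(o["tool_pos"],'round') else o["tool_pos"],o["tool_rot"],o["joints"],o["time_s"])
def near(c,r,z0,z1): return g[(np.hypot(g[:,0]-c[0],g[:,1]-c[1])<r)&(g[:,2]>z0)&(g[:,2]<z1)]
E
python3 - wA <<'E'
from w import *
for c in [(455,-59),(405,-240)]:
    b=near(c,60,12,60);t=near(c,50,84,96)
    print(len(b),circ(b[:,:2],22) if len(b)>20 else'', len(t),t.mean(0).round(1) if len(t) else'')
E
```

```text
[453.6 -54.3 193.4] [2.81918808e+00 1.38600088e+00 3.13029939e-04] [-1.85566150e-01  2.09582015e-01  2.02096115e+00  2.46318272e-05
  9.10815131e-01  4.71354676e-01] 3.15
374 [477.27378219 -28.22660892] 953 [454.8 -59.5  89.7]
865 [ 411.01082726 -248.17705777] 594 [ 411.7 -246.1   89.3]
```

Emit:
send_rows(
  targets=[
    [8.5, 0.1, -0.5, -4, 0],
    [8.5, 0.1, -0.5, -8.5, 0],
    [8.5, 0.1, -0.5, -13, 0],
    [8.5, 0.1, -0.5, -16.6, 0],
    [8.5, 0.1, -0.5, -16.6, 0],
  ],
)

```text
time_s: 3.65
tool_pos: [451.6, -58.5, 24.0]
tool_rot: [-2.815, -1.386, 0.009]
wrist_force: [-0.0, 0.3, 0.4]
gripper_width: 0.998
```

Emit:
send_rows(
  targets=[
    [3.5, 0, 0, 0, 0],
    [3.5, 0, 0, 0, 0],
    [3.5, 0, 0, 0, 0],
    [3.5, 0, 0, 0, 0],
    [3.5, 0, 0, 0, 0],
  ],
  grip_force=30,
)

```text
time_s: 4.15
tool_pos: [455.1, -59.3, 28.3]
tool_rot: [2.82, 1.382, 0.002]
wrist_force: [0.1, 1.3, 6.5]
gripper_width: 0.41
```

```bash
python3 - <<'E'
from h import *
print(env.get_obs()["gripper_width"],env.get_obs()["wrist_force"])
p,d=capture("side");q,e=capture("wrist")
cv2.imwrite("pics/g1.png",np.hstack([cv2.resize(p[170:290,180:300],(500,500)),cv2.resize(q[:,:,:],(300,225)).copy() if 0 else np.vstack([cv2.resize(q,(300,225)),np.zeros((275,300,3),np.uint8)])]))
E
```

```text
0.409865087569336 [0.06674152 1.31908704 6.51704313]
```

View pics/g1.png

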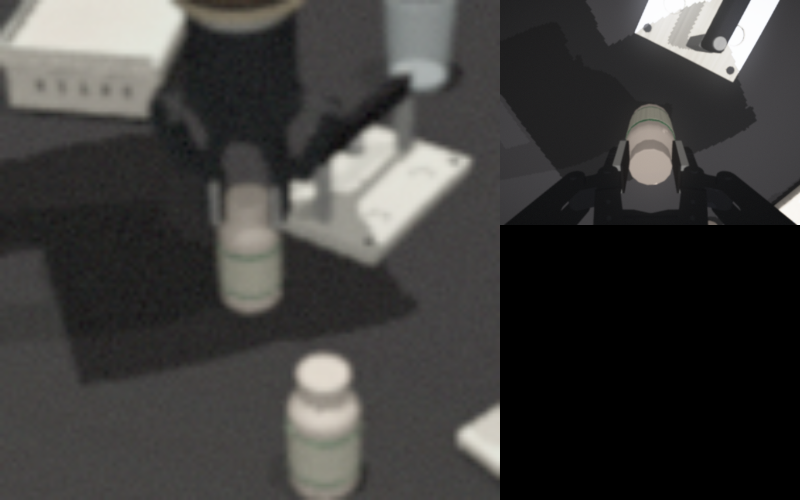

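```bash
python3 - wB <<'E'
from w import *
o=env.get_obs();R=cv2.Rodrigues(np.array(o["tool_rot"],float))[0]
L=(X-np.array(o["tool_pos"]))@R   # tool coords
K=pose("wrist")[0]
for r in range(150,384,12):
    print(r,[ (tuple(L[r,c].round().astype(int)) if not np.isnan(L[r,c,0]) else None) for c in (205,215,225,245,257,290,300,310)])
E
```

```text
[455.1 -59.2  28. ] [2.82027108e+00 1.38244893e+00 1.73204308e-03] [-1.95623904e-01  4.84002891e-01  2.16999613e+00  2.09971426e-04
  4.86281573e-01  4.63460442e-01] 4.3
150 [(np.int64(38), np.int64(-32), np.int64(28)), (np.int64(38), np.int64(-26), np.int64(28)), (np.int64(38), np.int64(-20), np.int64(28)), (np.int64(37), np.int64(-7), np.int64(28)), (np.int64(37), np.int64(1), np.int64(29)), (np.int64(37), np.int64(22), np.int64(29)), (np.int64(38), np.int64(28), np.int64(28)), (np.int64(37), np.int64(34), np.int64(28))]
162 [(np.int64(30), np.int64(-33), np.int64(29)), (np.int64(30), np.int64(-26), np.int64(29)), (np.int64(30), np.int64(-20), np.int64(28)), (np.int64(30), np.int64(-7), np.int64(28)), (np.int64(30), np.int64(1), np.int64(28)), (np.int64(29), np.int64(22), np.int64(29)), (np.int64(29), np.int64(28), np.int64(29)), (np.int64(29), np.int64(35), np.int64(29))]
174 [(np.int64(22), np.int64(-33), np.int64(29)), (np.int64(22), np.int64(-27), np.int64(28)), (np.int64(22), np.int64(-20), np.int64(28)), (np.int64(22), np.int64(-7), np.int64(28)), (np.int64(22), np.int64(1), 
[... 5678 characters left out ...]
120)), (np.int64(10), np.int64(-11), np.int64(-113)), (np.int64(10), np.int64(-8), np.int64(-113)), (np.int64(10), np.int64(-3), np.int64(-114)), (np.int64(10), np.int64(0), np.int64(-113)), (np.int64(10), np.int64(9), np.int64(-113)), (np.int64(10), np.int64(12), np.int64(-114)), (np.int64(17), np.int64(13), np.int64(-120))]
378 [(np.int64(16), np.int64(-12), np.int64(-123)), (np.int64(11), np.int64(-10), np.int64(-118)), (np.int64(11), np.int64(-8), np.int64(-118)), (np.int64(11), np.int64(-3), np.int64(-118)), (np.int64(12), np.int64(0), np.int64(-119)), (np.int64(11), np.int64(9), np.int64(-118)), (np.int64(11), np.int64(11), np.int64(-118)), (np.int64(16), np.int64(13), np.int64(-123))]
```

Emit:
send_rows(
  targets=[
    [8.5, 0, 0, 0, 0],
    [8.5, 0, 0, 0, 0],
    [8.5, 0, 0, 0, 0],
    [8.5, 0, 0, -1, 0],
    [8.5, 0, 0, -2, 0],
  ],
)

```text
time_s: 4.8
tool_pos: [454.7, -59.3, 6.6]
tool_rot: [2.821, 1.382, 0.001]
wrist_force: [0.0, -0.7, 0.4]
gripper_width: 0.997
```

```bash
cat > tip.py <<'E'
from w import *
o=env.get_obs();R=cv2.Rodrigues(np.array(o["tool_rot"],float))[0]
L=(X-np.array(o["tool_pos"]))@R
m=(np.abs(np.abs(L[...,1]))<75)&(np.abs(L[...,0])<13)&(L[...,2]>-110)&(L[...,2]<o["tool_pos"][2]-8)
for s in(-1,1):
    for a in range(14,70,6):
        q=L[m&(L[...,1]*s>a)&(L[...,1]*s<=a+6)]
        if len(q)>3: print(s*a,len(q),"toolz lowest",np.percentile(q[:,2],98).round(),"top",q[:,2].min().round())
t=L[(np.hypot(L[...,0],L[...,1])<30)&(L[...,2]>-o["tool_pos"][2]*0-100)]
w=near(np.array(o["tool_pos"])[:2],40,84,96);print("cap",len(w),w.mean(0).round(1) if len(w) else'')
print(o["wrist_force"],o["gripper_width"])
E
python3 tip.py wC
```

```text
[453.7 -59.1   5.2] [-2.82019189e+00 -1.38212731e+00  1.92469618e-03] [-1.95811993e-01  5.29388279e-01  2.18230938e+00 -8.84228260e-06
  4.31433541e-01  4.63627662e-01] 4.85
-14 583 toolz lowest -16.0 top -85.0
-20 20 toolz lowest -15.0 top -54.0
-32 67 toolz lowest -102.0 top -107.0
-38 2500 toolz lowest -54.0 top -110.0
-44 1220 toolz lowest -59.0 top -110.0
-50 1483 toolz lowest -62.0 top -107.0
-56 1493 toolz lowest -96.0 top -110.0
-62 813 toolz lowest -97.0 top -110.0
-68 270 toolz lowest -98.0 top -110.0
14 773 toolz lowest -39.0 top -86.0
20 243 toolz lowest -14.0 top -61.0
32 6 toolz lowest -104.0 top -106.0
38 1859 toolz lowest -54.0 top -110.0
44 1709 toolz lowest -58.0 top -110.0
50 1254 toolz lowest -61.0 top -108.0
56 1269 toolz lowest -68.0 top -110.0
62 1342 toolz lowest -96.0 top -110.0
68 371 toolz lowest -98.0 top -110.0
cap 5198 [456.2 -58.1  89.4]
[-1.36216535  0.14725514 -1.96936241] 0.9943835418764617
```

Emit:
send_rows(
  targets=[
    [8.5, 0, 0, -1.0, 0],
    [8.5, 0, 0, -1.9, 0],
    [4, 0, 0, -1.9, 0],
    [4, 0, 0, -1.9, 0],
    [4, 0, 0, -1.9, 0],
  ],
)

```text
time_s: 5.35
tool_pos: [454.6, -59.2, -11.6]
tool_rot: [2.821, 1.383, 0.0]
wrist_force: [2.7, -1.9, 17.7]
gripper_width: 0.505
```

Emit:
send_rows(
  targets=[
    [3.5, 0, 0, 0, 0],
    [3.5, 0, 0, 0, 0],
    [3.5, 0, 0, 0, 0],
  ],
)

```text
time_s: 5.65
tool_pos: [454.8, -59.3, -11.4]
tool_rot: [2.821, 1.382, 0.001]
wrist_force: [0.2, 0.2, 5.4]
gripper_width: 0.501
```

Emit:
send_rows(
  targets=[
    [3.5, 0, 0, 3, 0],
    [3.5, 0, 0, 7, 0],
    [3.5, 0, 0, 11, 0],
    [3.5, 0.4, 3.5, 14, 0],
    [3.5, 0.9, 8, 14, 0],
  ],
)

```text
time_s: 6.15
tool_pos: [466.2, 20.5, 132.2]
tool_rot: [2.82, 1.377, 0.009]
wrist_force: [0.1, 0.0, -2.1]
gripper_width: 0.504
```

Emit:
send_rows(
  targets=[
    [3.5, 0.5, 4.5, 0, 0],
    [3.5, 1.1, 9, 0, 0],
    [3.5, 1.6, 13.5, 0, 0],
    [3.5, 2.2, 18, 0, 0],
    [3.5, 2.7, 22.5, 0, 0],
  ],
)

```text
time_s: 6.65
tool_pos: [490.3, 247.7, 128.4]
tool_rot: [2.821, 1.383, 0.0]
wrist_force: [1.4, -0.3, -1.0]
gripper_width: 0.505
```

Emit:
send_rows(
  targets=[
    [3.5, 0.4, 3.5, 0, 0],
    [3.5, 0.8, 6.5, 0, 0],
    [3.5, 0.8, 6.5, 0, 0],
    [3.5, 0.8, 6.5, 0, 0],
  ],
)

```text
time_s: 7.05
tool_pos: [498.0, 311.1, 127.9]
tool_rot: [2.82, 1.385, -0.001]
wrist_force: [-0.8, -0.4, -1.8]
gripper_width: 0.509
```

```bash
cat > row.py <<'E'
from w import *
print(env.get_obs()["gripper_width"])
from scipy.cluster.vq import kmeans2
t=near((575,405),75,142,156);c,l=kmeans2(t[:,:2],np.array([[592,428],[555,381.]]),minit="matrix")
for i in(0,1):
    q=t[l==i];print("row",len(q),q.mean(0).round(1),((q.min(0)+q.max(0))/2).round(1))
h=near(np.array(env.get_obs()["tool_pos"])[:2],16,40,400);print("held cap",len(h),np.median(h[h[:,2]>np.percentile(h[:,2],60)],0).round(1) if len(h) else'')
b=near((527,346),160,57,63)
if len(b):
    u=np.array([.619,.785]);n=np.array([-.785,.619]);s=(b[:,:2]-[527.5,346])
    print("board y_s",np.percentile(-s@u,[.5,99.5]).round(),"x_s",np.percentile(s@n,[.5,99.5]).round())
lp=near((527,346),170,66,75)
if len(lp): print("lip line",len(lp),np.percentile((lp[:,:2]-[527.5,346])@n,[5,50,95]).round(1))
E
python3 row.py wD; 
```

```text
[498.  310.3 128. ] [ 2.82047777e+00  1.38322724e+00 -1.56189147e-03] [ 5.05759503e-01  4.66630819e-01  1.80891314e+00 -1.83083167e-04
  8.67051283e-01  1.16476093e+00] 7.1
0.5081438311362222
  return fun(*args, **kwargs)
row.py:6: RuntimeWarning: Mean of empty slice.
  q=t[l==i];print("row",len(q),q.mean(0).round(1),((q.min(0)+q.max(0))/2).round(1))
  ret = um.true_divide(
Traceback (most recent call last):
  File "row.py", line 6, in <module>
    q=t[l==i];print("row",len(q),q.mean(0).round(1),((q.min(0)+q.max(0))/2).round(1))
                                                      ~~~~~^^^
ValueError: zero-size array to reduction operation minimum which has no identity
```

View pics/wD.png

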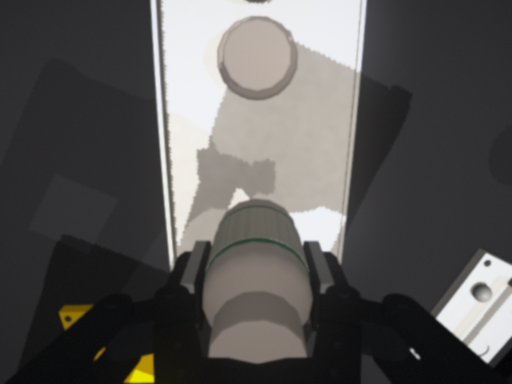

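```bash
python3 - <<'E'
from h import *
X=np.load("w.npy");g=X.reshape(-1,3)
q=X[20:95,220:295].reshape(-1,3);c=q[(q[:,2]>144)&(q[:,2]<156)];print("row2 cap",len(c),c.mean(0).round(1),((c.min(0)+c.max(0))/2).round(1))
h=X[300:350,225:290].reshape(-1,3);print("held cap",np.nanmedian(h,0).round(1))
u=np.array([.619,.785]);n=np.array([-.785,.619])
s=g[:,:2]-[527.5,346]
for v in range(40,240,25):
    r=X[v];k=(r[:,2]>50)&(r[:,2]<80);rr=(r[:,:2]-[527.5,346]);x=rr@n
    xs=x[k];print(v,"y",np.median(-(rr@u)[k]).round(),"x range",np.nanmin(xs).round(1),np.nanmax(xs).round(1),"lip z>66",np.round(x[k&(r[:,2]>68)][[0,-1]],1) if (k&(r[:,2]>68)).any() else'')
b=X[100:200,180:340].reshape(-1,3);b=b[np.abs(b[:,2]-60)<5];print("board z",np.median(b[:,2]))
E
```

```text
row2 cap 3888 [554.7 383.6 149.7] [554.5 383.5 149.5]
held cap [505.4 319.9 228.3]
40 y -61.0 x range -71.3 70.8 lip z>66 [70.8 68.5]
65 y -45.0 x range -71.3 71.6 lip z>66 [71.6 68.3]
90 y -27.0 x range -71.6 71.4 lip z>66 [71.4 68.1]
115 y -9.0 x range -70.9 71.1 lip z>66 [71.1 68.4]
140 y 9.0 x range -71.2 70.8 lip z>66 [70.8 68.1]
165 y 29.0 x range -71.3 70.6 lip z>66 [70.6 68.2]
190 y 49.0 x range -71.0 70.8 lip z>66 [70.8 68.4]
215 y 70.0 x range -70.9 71.2 lip z>66 [71.2 68.6]
board z 59.84567397415947
```

Emit:
send_rows(
  targets=[
    [3.5, 1.9, 2.2, 0, -0.5],
    [3.5, 1.9, 2.2, -2.5, -0.5],
    [3.5, 1.9, 2.2, -5, -0.5],
    [3.5, 1.9, 2.2, -7, -0.5],
    [3.5, 1.9, 2.2, -7, -0.5],
  ],
)

```text
time_s: 7.6
tool_pos: [515.8, 330.6, 56.0]
tool_rot: [2.828, 1.368, -0.007]
wrist_force: [-0.6, -0.0, -1.3]
gripper_width: 0.51
```

Emit:
send_rows(
  targets=[
    [3.5, 0, 0, -0.4, 0],
    [3.5, 0, 0, -0.8, 0],
    [3.5, 0, 0, -0.8, 0],
  ],
)

```text
time_s: 7.9
tool_pos: [517.8, 332.7, 50.8]
tool_rot: [-2.827, -1.37, -0.001]
wrist_force: [-0.2, 1.0, -0.4]
gripper_width: 0.502
```

Emit:
send_rows(
  targets=[
    [3.5, 0, 0, -0.15, 0],
    [3.5, 0, 0, -0.2, 0],
    [8.5, 0, 0, -0.2, 0],
    [8.5, 0, 0, -0.2, 0],
    [8.5, 0, 0, -0.2, 0],
  ],
)

```text
time_s: 8.4
tool_pos: [517.6, 332.8, 48.4]
tool_rot: [2.827, 1.37, 0.0]
wrist_force: [0.2, -0.8, 1.3]
gripper_width: 0.978
```

Emit:
send_rows(
  targets=[
    [8.5, 0, 0, 0, 0],
    [8.5, 0, 0, 4, 0],
    [8.5, 0, 0, 9, 0],
    [8.5, 0, -4, 12, 0],
    [8.5, 0, -7, 14, 0],
  ],
)

```text
time_s: 8.9
tool_pos: [518.1, 262.3, 190.9]
tool_rot: [2.826, 1.372, 0.004]
wrist_force: [-0.8, 0.2, -1.3]
gripper_width: 0.992
```

Emit:
send_rows(
  targets=[
    [8.5, -1, -5, 0, 0],
    [8.5, -2, -10, 0, 0],
    [8.5, -3, -15, 0, 0],
    [8.5, -4, -20, 0, 0],
    [8.5, -5, -25, 0, 0],
  ],
)

```text
time_s: 9.4
tool_pos: [467.8, 15.9, 188.5]
tool_rot: [2.826, 1.371, 0.001]
wrist_force: [1.0, -0.1, 0.7]
gripper_width: 0.993
```

Emit:
send_rows(
  targets=[
    [8.5, -0.5, -5, 0, 0],
    [8.5, -1, -10, 0, 0],
    [8.5, -1.6, -15, 0, 0],
    [8.5, -2.2, -20, 0, 0],
    [8.5, -2.8, -23, 0, 0],
  ],
)

```text
time_s: 9.9
tool_pos: [440.1, -215.6, 188.6]
tool_rot: [2.827, 1.368, 0.001]
wrist_force: [0.9, -0.2, -0.7]
gripper_width: 0.992
```

```bash
python3 - wE <<'E'
from w import *
t=near((411,-246),50,84,96)
print(len(t),t.mean(0).round(1),((t.min(0)+t.max(0))/2).round(1))
for c in ["scene","side"]:
    p,d=capture(c);g=cloud(c,d).reshape(-1,3)
    t=near((517,333),24,142,156)
    t=g[(np.hypot(g[:,0]-517,g[:,1]-333)<30)&(g[:,2]>142)&(g[:,2]<156)];print(c,"placed cap",len(t),t.mean(0).round(1))
E
```

```text
[ 439.8 -218.4  188.5] [ 2.82629345e+00  1.36680737e+00 -4.32246850e-04] [-5.21507800e-01  2.63544056e-01  1.95894361e+00 -1.81297885e-03
  9.17484737e-01  1.49499044e-01] 9.95
870 [ 411.8 -247.    89.4] [ 411.3 -247.1   87.7]
scene placed cap 84 [518.9 333.  149.2]
side placed cap 36 [516.8 329.4 149.4]
```

Emit:
send_rows(
  targets=[
    [8.5, -2.8, -2.9, -3, 0],
    [8.5, -2.8, -2.9, -8, 0],
    [8.5, -2.8, -2.9, -13, 0],
    [8.5, -2.8, -2.9, -17, 0],
    [8.5, -2.8, -2.9, -19, 0],
  ],
)

```text
time_s: 10.55
tool_pos: [411.1, -239.3, -4.5]
tool_rot: [-2.824, -1.37, 0.003]
wrist_force: [0.5, -0.2, 0.5]
gripper_width: 0.996
```

Emit:
send_rows(
  targets=[
    [8.5, 0, 0, -1, 0],
    [4, 0, 0, -1, 0],
    [3.5, 0, 0, -1, 0],
    [3.5, 0, 0, -1, 0],
    [3.5, 0, 0, -1, 0],
  ],
)

```text
time_s: 11.05
tool_pos: [413.4, -241.9, -10.3]
tool_rot: [2.825, 1.369, 0.002]
wrist_force: [-0.2, 0.8, 8.3]
gripper_width: 0.501
```

Emit:
send_rows(
  targets=[
    [3.5, 0, 0, 0, 0],
    [3.5, 0, 0, 0, 0],
  ],
)

```text
time_s: 11.25
tool_pos: [413.4, -241.9, -10.3]
tool_rot: [2.825, 1.369, 0.002]
wrist_force: [0.4, 1.8, 7.2]
gripper_width: 0.51
```

Emit:
send_rows(
  targets=[
    [3.5, 0, 0, 3, 0],
    [3.5, 0, 0, 8, 0],
    [3.5, 0, 0, 12.5, 0],
    [3.5, 0.4, 3, 15.5, 0],
    [3.5, 1, 7.5, 15.5, 0],
  ],
)

```text
time_s: 11.75
tool_pos: [425.5, -168.3, 148.3]
tool_rot: [2.822, 1.363, 0.009]
wrist_force: [1.2, 0.7, -2.1]
gripper_width: 0.502
```

Emit:
send_rows(
  targets=[
    [3.5, 0.6, 4.8, 0, 0],
    [3.5, 1.2, 9.6, 0, 0],
    [3.5, 1.8, 14.4, 0, 0],
    [3.5, 2.4, 19.2, 0, 0],
    [3.5, 3, 24, 0, 0],
  ],
)

```text
time_s: 12.25
tool_pos: [452.7, 75.7, 144.6]
tool_rot: [2.826, 1.37, 0.003]
wrist_force: [1.7, -0.5, -0.8]
gripper_width: 0.507
```

Emit:
send_rows(
  targets=[
    [3.5, 0.6, 4.8, 0, 0],
    [3.5, 1.2, 9.6, 0, 0],
    [3.5, 1.8, 14.0, 0, 0],
    [3.5, 2.2, 18, 0, 0],
    [3.5, 2.2, 18, 0, 0],
  ],
)

```text
time_s: 12.75
tool_pos: [475.4, 258.2, 144.6]
tool_rot: [-2.824, -1.374, -0.006]
wrist_force: [0.8, 1.1, -1.0]
gripper_width: 0.507
```

```bash
python3 - wF <<'E'
from w import *
print(env.get_obs()["gripper_width"])
t=near((517,332),30,142,156);print("placed",len(t),t.mean(0).round(1),((t.min(0)+t.max(0))/2).round(1))
E
```

```text
[474.6 256.  144.2] [-2.82476328 -1.37459189 -0.00302938] [4.38224253e-01 3.84356358e-01 1.90394819e+00 2.07866074e-04
 8.51361562e-01 1.10310770e+00] 12.8
0.5039359530130352
placed 3060 [517.8 332.1 149.7] [517.8 331.9 149.4]
```

Emit:
send_rows(
  targets=[
    [3.5, 0.8, 3.1, 0, 0],
    [3.5, 0.8, 3.1, -3, 0],
    [3.5, 0.8, 3.1, -6, 0],
    [3.5, 0.8, 3.1, -8.5, 0],
    [3.5, 0.8, 3.1, -8.8, 0],
  ],
)

```text
time_s: 13.3
tool_pos: [480.8, 282.9, 53.6]
tool_rot: [2.827, 1.369, -0.006]
wrist_force: [-0.0, 0.1, -0.5]
gripper_width: 0.507
```

Emit:
send_rows(
  targets=[
    [3.5, 0, 0, -0.2, 0],
    [3.5, 0, 0, -0.4, 0],
    [3.5, 0, 0, -0.5, 0],
  ],
)

```text
time_s: 13.6
tool_pos: [483.3, 284.8, 51.5]
tool_rot: [-2.827, -1.37, -0.003]
wrist_force: [0.2, -0.1, -1.8]
gripper_width: 0.506
```

Emit:
send_rows(
  targets=[
    [3.5, -0.1, 0.2, -0.1, 0],
    [3.5, -0.1, 0.2, -0.2, 0],
    [8.5, -0.1, 0.2, -0.2, 0],
    [8.5, -0.1, 0.2, -0.2, 0],
    [8.5, -0.1, 0.2, -0.2, 0],
  ],
)

```text
time_s: 14.1
tool_pos: [481.5, 286.7, 48.4]
tool_rot: [-2.827, -1.37, -0.0]
wrist_force: [-0.6, -0.5, -0.1]
gripper_width: 0.981
```

Emit:
send_rows(
  targets=[
    [8.5, 0, 0, 0, 0],
    [8.5, 0, 0, 4, 0],
    [8.5, 0, 0, 9, 0],
    [8.5, 0, -4, 14, 0],
    [8.5, 1, -8, 17, 0],
  ],
)

```text
time_s: 14.6
tool_pos: [489.0, 217.9, 211.4]
tool_rot: [-2.825, -1.374, -0.002]
wrist_force: [2.0, 0.0, -0.7]
gripper_width: 0.997
```

```bash
python3 - wG <<'E'
from w import *
for c in [(479,284),(517.8,332)]:
    t=near(c,28,142,156);print("placed",len(t),t.mean(0).round(1) if len(t) else '')
for c in ["scene","side"]:
    p,d=capture(c);cv2.imwrite(f"pics/{c}2.png",p);G=cloud(c,d).reshape(-1,3)
    for q in [(479,284),(517.8,332),(554.7,383.6)]:
        t=G[(np.hypot(G[:,0]-q[0],G[:,1]-q[1])<28)&(G[:,2]>142)&(G[:,2]<156)];print(c,len(t),t.mean(0).round(1))
    for r in spotter.spot_point("ball_center",c)[:2]+[]: print("ball",r["confidence"],atz(c,r["uv"],19).round())
    t=G[(np.hypot(G[:,0]-595,G[:,1]-10)<100)&(G[:,2]>66)&(G[:,2]<86)]
    if len(t)>5: print("bar",len(t),cv2.minAreaRect(t[:,:2].astype(np.float32)))
E
```

```text
[492.  213.4 215.7] [2.82393602 1.37085182 0.00935295] [ 0.3542383   0.29404305  1.83565707 -0.00225142  1.00571976  1.02237034] 14.65
placed 1472 [479.3 281.4 149.6]
placed 1753 [518.  331.2 149.5]
scene 80 [479.8 281.9 148.9]
scene 87 [519.  332.9 148.8]
scene 92 [555.7 385.  148.7]
ball 0.52 [618.  55.  19.]
bar 132 ((594.5693969726562, 10.694694519042969), (128.10198974609375, 14.726479530334473), 26.864742279052734)
side 39 [476.8 278.  150.2]
side 38 [516.2 328.8 149.2]
side 34 [551.9 379.9 149. ]
bar 125 ((591.5313720703125, 9.202938079833984), (130.11294555664062, 12.783211708068848), 27.72113609313965)
```

Emit:
send_rows(
  targets=[
    [8.5, 2, -4.4, 0, -6],
    [8.5, 4, -8.5, 0, -12],
    [8.5, 6, -13, -1, -18],
    [8.5, 8, -17, -2, -24],
    [8.5, 10, -20.2, -3, -24],
  ],
)

```text
time_s: 15.35
tool_pos: [589.1, 14.4, 177.1]
tool_rot: [-3.051, -0.747, 0.004]
wrist_force: [0.4, 0.5, 0.3]
gripper_width: 0.996
```

Emit:
send_rows(
  targets=[
    [8.5, 0, 0, 0, 0],
    [8.5, 0, 0, 0, 0],
  ],
)

```text
time_s: 15.55
tool_pos: [588.5, 15.9, 177.2]
tool_rot: [-3.049, -0.751, 0.005]
wrist_force: [-0.2, 0.8, -0.2]
gripper_width: 0.993
```

```bash
python3 - wH <<'E'
from w import *
t=near((593,10),85,79,95)
print("bar",len(t),cv2.minAreaRect(t[:,:2].astype(np.float32)),t.mean(0))
R=cv2.Rodrigues(env.get_obs()["tool_rot"])[0];print("yaw",np.degrees(np.arctan2(R[1,1],R[0,1])))
b=near((610,55),35,18,32);print("ball",len(b),b.mean(0) if len(b) else'')
pl=near((593,10),110,9,15);print(cv2.minAreaRect(pl[:,:2].astype(np.float32)))
E
```

```text
[588.4  16.5 177.8] [-3.04900456 -0.75285736  0.00372691] [-2.36628922e-02  4.12294982e-01  1.75554866e+00  4.28149229e-04
  9.76305319e-01  1.06273945e+00] 15.6
bar 2050 ((593.5648193359375, 9.383769989013672), (128.17124938964844, 12.122113227844238), 26.88503074645996) [597.45297618  11.53794387  85.54851999]
yaw -62.26012630369756
ball 312 [609.72833998  54.17378552  25.54050768]
((592.7581176757812, 8.843658447265625), (150.59170532226562, 110.7974853515625), 26.687620162963867)
```

View pics/wH.png

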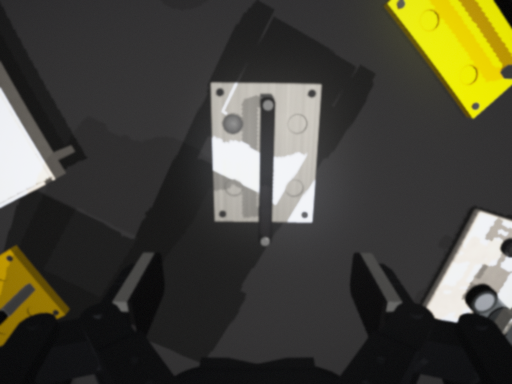

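Emit:
send_rows(
  targets=[
    [8.5, 0.5, -0.7, -4, -1],
    [8.5, 0.5, -0.7, -8, -1],
    [8.5, 0.5, -0.7, -11, -1],
    [8.5, 0.5, -0.7, -11.5, -1],
    [8.5, 0.5, -0.7, -11.5, -1],
  ],
)

```text
time_s: 16.1
tool_pos: [593.4, 9.8, 63.8]
tool_rot: [-3.055, -0.728, 0.003]
wrist_force: [-0.2, -0.1, 1.1]
gripper_width: 0.996
```

```bash
python3 - wI <<'E'
from w import *
t=near((593,10),75,79,95)
print("bar",len(t),cv2.minAreaRect(t[:,:2].astype(np.float32)))
o=env.get_obs();R=cv2.Rodrigues(o["tool_rot"])[0];print("yaw",np.degrees(np.arctan2(R[1,1],R[0,1])))
n=R[:2,1];print("jaw offset of bar",((t[:,:2].min(0)+t[:,:2].max(0))/2-o["tool_pos"][:2])@n, n)
E
```

```text
[594.5   9.5  65. ] [3.05610932e+00 7.27774789e-01 6.23692600e-04] [-3.50277092e-02  5.58119191e-01  1.83900360e+00  1.23141930e-04
  7.44080989e-01  1.06811134e+00] 16.15
bar 4929 ((592.6839599609375, 9.025341033935547), (129.89300537109375, 12.137588500976562), 26.904783248901367)
yaw -63.21040298756761
jaw offset of bar -0.5081496680694569 [ 0.45071547 -0.89266766]
```

Emit:
send_rows(
  targets=[
    [8.5, -0.1, 0, -2, 0],
    [8.5, -0.1, 0, -4, 0],
    [8.5, -0.1, 0, -5.2, 0],
    [8.5, -0.1, 0, -5.2, 0],
    [6, -0.1, 0, -5.2, 0],
  ],
)

```text
time_s: 16.65
tool_pos: [593.9, 8.6, 13.2]
tool_rot: [3.056, 0.726, 0.002]
wrist_force: [0.9, -0.1, 0.3]
gripper_width: 0.85
```

Emit:
send_rows(
  targets=[
    [4, 0, 0, 0, 0],
    [3, 0, 0, 0, 0],
    [2, 0, 0, 0, 0],
    [1.5, 0, 0, 0, 0],
    [0.8, 0, 0, 0, 0],
  ],
  grip_force=25,
)

```text
time_s: 17.15
tool_pos: [593.2, 8.6, 12.2]
tool_rot: [-3.057, -0.726, -0.0]
wrist_force: [-0.6, 3.1, 2.8]
gripper_width: 0.137
```

Emit:
send_rows(
  targets=[
    [0.5, 0, 0, 0, 0],
    [0.5, 0, 0, 0, 0],
    [0.3, 0, 0, 0, 0],
  ],
  grip_force=50,
)

```text
time_s: 17.45
tool_pos: [593.2, 8.6, 12.2]
tool_rot: [-3.057, -0.726, 0.0]
wrist_force: [-1.8, 2.0, 5.2]
gripper_width: 0.131
```

```bash
cat > st.py <<'E'
from w import *
o=env.get_obs();R=cv2.Rodrigues(o["tool_rot"])[0];L=(X-o["tool_pos"])@R
print("force",o["wrist_force"].round(1),"torque",np.round(o["torque"],2),"width",o["gripper_width"])
tz=-o["tool_pos"][2]
for name,lo,hi in [("plate",60-22,60+8)]:
    pass
q=L.reshape(-1,3);q=q[(np.abs(q[:,0])<74)&(np.abs(q[:,1])<54)&(q[:,2]>-20)&(q[:,2]<12)]
A=np.c_[q[:,:2],np.ones(len(q))];k=np.ones(len(q),bool)
for _ in range(6):
    c=np.linalg.lstsq(A[k],q[k,2],rcond=None)[0];r=q[:,2]-A@c;k=np.abs(r)<2.5
print("plate plane slopes",c.round(4),k.sum())
b=q[(A@c-q[:,2])>7];print("ball pts toolframe",len(b),np.median(b,0).round(1) if len(b) else'')
E
python3 st.py wJ
```

```text
[593.2   8.6  12.2] [-3.05654364e+00 -7.25901115e-01  2.35653386e-05] [-3.66436884e-02  6.33850088e-01  1.86932977e+00  4.81086395e-05
  6.38436289e-01  1.06777175e+00] 17.5
force [-2.2  1.7  4.5] torque [0.08 0.27 0.01] width 0.1347066083575707
plate plane slopes [-2.500e-03 -1.000e-04  5.468e-01] 25900
ball pts toolframe 1092 [ 36.7 -31.3 -13.6]
```

Emit:
send_rows(
  targets=[
    [0.3, 0, 0, 0.3, 0],
    [0.3, 0, 0, 0.9, 0],
    [0.3, 0, 0, 1.8, 0],
    [0.3, 0, 0, 3, 0],
    [0.3, 0, 0, 4.4, 0],
  ],
)

```text
time_s: 18.0
tool_pos: [593.2, 8.5, 57.2]
tool_rot: [3.057, 0.726, -0.0]
wrist_force: [0.1, -0.2, -1.7]
gripper_width: 0.135
```

```bash
python3 st.py wK; python3 - <<'E'
from h import *
M=[];B=[]
for n in["scene","side"]:
    p,d=capture(n);K,D,W=pose(n)
    r=spotter.spot_point("tube_mouth",n)[0];print(n,r["confidence"],r["uv"])
    v=np.append(cv2.undistortPoints(np.array(r["uv"],float).reshape(1,1,2),K,D).ravel(),1);v=W[:3,:3]@v;v/=np.linalg.norm(v)
    Q=np.eye(3)-np.outer(v,v);M.append(Q);B.append(Q@W[:3,3])
    G=cloud(n,d).reshape(-1,3)
    t=G[(np.hypot(G[:,0]-562,G[:,1]+328)<130)&(G[:,2]>212)&(G[:,2]<228)];print("pts 212-228",len(t),t.min(0).round(),t.max(0).round(),t.mean(0).round())
    t=G[(np.hypot(G[:,0]-590,G[:,1]+315)<130)&(G[:,2]>10)&(G[:,2]<23)];print("base",cv2.minAreaRect(t[:,:2].astype(np.float32)))
    t=G[(np.hypot(G[:,0]-590,G[:,1]+315)<130)&(G[:,2]>235)&(G[:,2]<280)];print("column",len(t),t.mean(0).round() if len(t) else'')
print("mouth",np.linalg.solve(sum(M),sum(B)).round(1))
E
```

```text
[594.7   8.5  59.6] [3.0557642  0.72574728 0.00454892] [-3.66687585e-02  5.64672279e-01  1.84457540e+00 -3.36635224e-05
  7.29333314e-01  1.06779100e+00] 18.05
force [ 0.8 -0.4  0.5] torque [-0.08  0.03  0.  ] width 0.13170728868547518
plate plane slopes [4.0000e-04 2.4000e-03 2.8833e+00] 26118
ball pts toolframe 1119 [ 35.7 -31.8 -11.3]
scene 0.68 [189.1, 139.5]
pts 212-228 47 [ 545. -337.  212.] [ 642. -295.  226.] [ 579. -316.  217.]
base ((589.163330078125, -309.8279724121094), (162.59031677246094, 124.47875213623047), 11.07443618774414)
column 19 [ 637. -299.  253.]
side 0.9 [327.8, 216.3]
pts 212-228 142 [ 542. -337.  212.] [ 640. -296.  227.] [ 576. -314.  218.]
base ((586.211181640625, -313.0667724609375), (163.96624755859375, 119.94700622558594), 10.548556327819824)
column 58 [ 635. -306.  251.]
mouth [ 563.5 -327.3  218.6]
```

Emit:
send_rows(
  targets=[
    [0.3, 0, 0, 0.4, 0],
    [0.3, 0, 0, 1.2, 0],
    [0.3, 0, 0, 2.5, 0],
    [0.3, 0, 0, 4.2, 0],
    [0.3, 0, 0, 6, 0],
  ],
)

```text
time_s: 18.75
tool_pos: [593.2, 8.6, 117.4]
tool_rot: [-3.057, -0.726, 0.0]
wrist_force: [-0.6, 0.2, -3.1]
gripper_width: 0.131
```

Emit:
send_rows(
  targets=[
    [0.3, -0.1, -0.3, 1.8, 0],
    [0.3, -0.4, -0.9, 3.6, 0],
    [0.3, -0.8, -1.9, 5.3, 0],
    [0.3, -1.3, -3.3, 6.8, 0],
    [0.3, -1.9, -4.9, 8, 0],
  ],
)

```text
time_s: 19.25
tool_pos: [574.2, -41.3, 197.8]
tool_rot: [3.056, 0.727, 0.002]
wrist_force: [-0.2, -0.3, -2.9]
gripper_width: 0.138
```

Emit:
send_rows(
  targets=[
    [0.3, -0.6, -1.6, 0.7, 0],
    [0.3, -1.2, -3.2, 1.1, 0],
    [0.3, -1.8, -4.8, 1.2, 0],
    [0.3, -2.5, -6.4, 1.2, 0],
    [0.3, -3.1, -8.0, 1.2, 0],
  ],
)

```text
time_s: 19.75
tool_pos: [542.1, -121.9, 207.5]
tool_rot: [-3.056, -0.725, 0.002]
wrist_force: [-0.2, -0.4, -3.2]
gripper_width: 0.134
```

Emit:
send_rows(
  targets=[
    [0.3, -0.6, -1.6, 0, 0],
    [0.3, -1.2, -3.1, 0, 0],
    [0.3, -1.7, -4.5, 0, 0],
    [0.3, -2.2, -5.7, 0, 0],
    [0.3, -2.6, -6.7, 0, 0],
  ],
)

```text
time_s: 20.25
tool_pos: [516.7, -188.5, 208.0]
tool_rot: [-3.057, -0.725, 0.0]
wrist_force: [0.0, -0.5, -2.4]
gripper_width: 0.133
```

Emit:
send_rows(
  targets=[
    [0.3, -0.3, -0.8, 0, 0],
    [0.3, -0.5, -1.3, 0, 0],
    [0.3, -0.6, -1.6, 0, 0],
    [0.3, -0.6, -1.6, 0, 0],
    [0.3, -0.6, -1.6, 0, 0],
  ],
)

```text
time_s: 20.75
tool_pos: [511.4, -203.2, 208.1]
tool_rot: [-3.056, -0.726, -0.0]
wrist_force: [-0.0, 0.2, -3.2]
gripper_width: 0.13
```

```bash
python3 st.py wL; python3 - <<'E'
from h import *
for n in["scene","side"]:
    p,d=capture(n);cv2.imwrite(f"pics/{n}3.png",p)
    for r in spotter.spot_point("ball_center",n)[:2]: print(n,"ball",round(r["confidence"],2),r["uv"])
a=cv2.imread("pics/scene3.png")[90:300,140:350];b=cv2.imread("pics/side3.png")[120:330,210:420]
cv2.imwrite("pics/f.png",np.hstack([cv2.resize(a,(400,400)),cv2.resize(b,(400,400))]))
E
```

```text
[ 511.4 -203.1  208.1] [-3.05638753e+00 -7.26383523e-01 -1.43624865e-04] [-4.33244005e-01  3.25402757e-01  1.80949790e+00  1.35968526e-04
  1.00666606e+00  6.70815594e-01] 20.8
force [ 0.4 -0.4 -2.1] torque [ 0.01 -0.03  0.04] width 0.1351996497328078
plate plane slopes [-0.0025  0.001   0.5544] 25887
ball pts toolframe 1084 [ 36.  -31.  -13.6]
scene ball 0.58 [225.8, 162.9]
side ball 0.55 [280.3, 191.0]
side ball 0.49 [206.6, 153.4]
```

View pics/f.png

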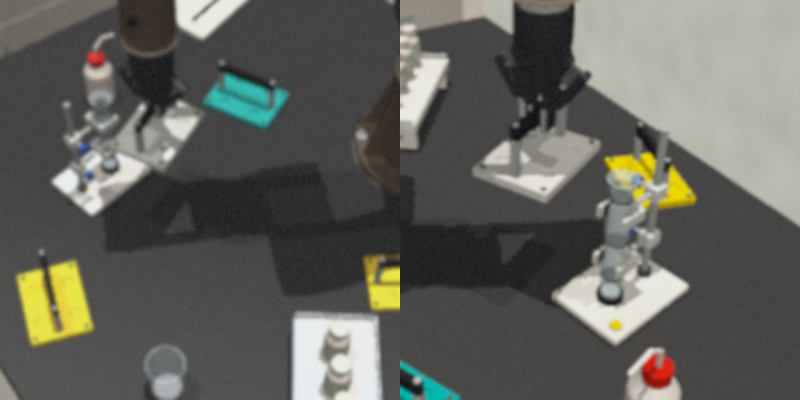

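```bash
python3 - <<'E'
from h import *
p,d=capture("scene");G=cloud("scene",d).reshape(-1,3)
for q in [(479,282),(518,332),(554.7,383.6),(592,431)]:
    t=G[(np.hypot(G[:,0]-q[0],G[:,1]-q[1])<28)&(G[:,2]>142)&(G[:,2]<156)];print(len(t),t.mean(0).round(1))
o=env.get_obs();print(o["time_s"],np.abs(o["dq"]).max())
print(ticket.sign_off())
E
```

```text
83 [479.8 281.8 148.6]
86 [518.9 332.6 148.8]
94 [555.7 385.  148.3]
96 [592.  433.5 148. ]
21.05 0.002111577535214079
the job is handed in; nothing more can be done
None
```

I placed both bench bottles on the shelf and carried the ball tray to beside the tube's mouth. The job is handed in at 21 s with the tray still gripped; no verdict was reported.

**Bottles:** They stand upright, continuing the row at about 63 mm centre spacing and within about 3 mm of the shelf's middle line. The two bottles already there had not moved beyond the measuring error.

**Tray:** It is level to about 0.003 rad and still. The ball is in its pocket at about 215 mm height. The middle of the tray is about 126–135 mm from the mouth, and in the pictures it clears the tube, clamps and stand.

**What disagreed:**
- The fingertips sit about 40–50 mm farther back than the stated TCP. My first close on a bottle was therefore too high, on its shoulder and cap. I reopened, went lower and gripped it properly.
- The two ways of locating the tube mouth differed by about 10 mm, hence the range above; both values are inside the 60–160 mm limits.

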